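# Show a specimen under its inner lid

## Task

Turn the knob of the viewing stand until the pointer under the tin stands at the mark, so that the crystal faces the front. Then carry the two nested lids together by the inner lid's tall round knob, set them down on the tin without dropping them so that the inner lid's plug sits fully in its mouth, and let go. Finally lift off only the outer lid by its collar, straight up so that the inner lid stays seated, and finish still holding the outer lid level and still about 10 cm above where it sat; leave the stones around alone.

Things in the scene. Friction and masses are not known exactly. Their poses are not given: they have to be found in the camera images.
- stand: Fixed stand: dark steel plate 190 x 250 x 12 mm (x -110 to 80, y -177 to 72 mm) with a round open steel tin (84 mm outside, 78 mm inside, rim 90 mm above the table) on a pedestal, a green crystal inside, and a 36 mm wide column with the control knob at x -20, y -135 mm. Origin: underside of the plate on the tin's axis, z up; its -x side, the front, faces the robot within 0.25 rad.
- tin_rim (a point): Centre of the tin's open mouth at rim height, on the tin's axis, 90 mm above the table.
- mark (a point): Centre line of the mark, at 90 mm from the tin's axis: a white line 6 mm wide and 18 mm long on the base plate in front of the tin, pointing at the tin's axis.
- pointer_tip (a point): Tip of the steel pointer, a thin radial arm 7 mm wide just above the base plate, narrowing to 3 mm at the tip, 87.5 mm from the tin's axis.
- pointer (a joint): Angle of the pointer (and crystal) about the tin's vertical axis, rad; 0 = tip exactly at the mark, positive = counterclockwise from above; starts at 0.25 to 0.47. Geared to the knob: pointer angle = knob angle / 3, same sense. Turn it by the knob.
- knob (a joint): Angle of the control knob about its vertical axis, rad, positive = counterclockwise from above; starts at 0.75 to 1.4, so turn it clockwise to bring the pointer to the mark (0). At 0 its bar lies along the stand's x axis. It stays where it is left; friction 0.04 N m; stops at +-2.1.
- knob_grip (a point): Centre of the knob's bar grip, 80 mm above the table: a black upright bar 38 mm long, 12 mm wide (the width to grip), 24 mm tall (67 to 91 mm above the table), on a disc 44 mm across and 8 mm thick. Its x axis runs along the bar and turns with the knob.
- inner_lid: Loose clear lid, about 160 g, origin at the centre of its underside, z up: plug 73 mm across (chamfered to 65 at the foot), 14 mm deep; then a flange 88 mm across, 4 mm thick, that rests on the tin's rim; then a 16 mm stem and, 36 to 62 mm above the origin, an aluminium round knob 22 mm across. It starts standing on the table with the outer lid resting on it.
- inner_knob (a point): On the axis of the inner lid's round knob, 51 mm above the lid's underside, 11 mm below the knob's top, 12 mm above the top of the outer lid's collar when nested. Gripping here lifts both lids, as the outer one rests on the inner one's flange.
- inner_flange (a point): Centre of the underside of the inner lid's flange, 14 mm above the lid's underside; it coincides with the centre of the tin's mouth when the inner lid is seated.
- outer_lid: Loose steel cap, about 160 g, resting freely on the inner lid's flange; it can shift 4 mm sideways. Origin: centre of the underside of its 3 mm top plate, 18 mm above the inner lid's underside; z up. Skirt 102 mm outside, 96 inside, 13 mm down from the origin. Open round collar 50 mm outside, 42 inside, 3 to 21 mm above the origin; the inner knob stands up through it with 10 mm to spare.
- outer_collar (a point): On the outer lid's axis, 13 mm above its origin, 8 mm below the top of the collar: grip the collar across its outside (50 mm) at this height; the inner lid's knob then stands 31 mm above this point between the fingers.
- barite: Brownish stone rosette 49 x 70 x 34 mm, loose; leave alone. Origin at its underside.
- calcite: White egg-shaped stone 60 x 66 x 58 mm, loose; leave alone. Origin at its underside.
- garnet_crystal: Dark red many-sided stone 40 x 41 x 37 mm, loose; leave alone. Origin at its underside.
Not all that is in view belongs to the job. Several things have the shape of the outer_lid; the one meant has the colours described above.

How it is judged:
On the way, in this order (a step that is already met when the one before it is completed fails the run):
1. the pointer stands at the mark (within 0.07 rad) and the knob has been let go (value of joint pointer between -0.07 and 0.07 rad and contact force between the fingers and stand below 0.2 N), for 0.2 s.
2. both lids, still nested, are lifted clear of the table (z of outer_lid in the frame of inner_lid below 0.021 m and horizontal distance between outer_lid and inner_lid below 0.007 m and height (world z) of inner_lid above 0.05 m and contact force between anything else and inner_lid above 0.1 N), for 0.2 s.
3. both lids rest nested on the tin, the inner one seated, and both are let go (horizontal distance between inner_flange and tin_rim below 0.005 m and z of inner_flange in the frame of tin_rim between -0.003 and 0.002 m and angle between inner_lid's own z axis and vertical below 0.05 rad and z of outer_lid in the frame of inner_lid below 0.021 m and horizontal distance between outer_lid and inner_lid below 0.007 m and value of joint pointer between -0.07 and 0.07 rad and contact force between the fingers and inner_lid below 0.1 N and contact force between the fingers and outer_lid below 0.1 N), for 0.2 s.
At the end, for the whole second after the job is handed in: Pointer within 0.07 rad of the mark; inner lid seated on the tin (5 mm sideways, 2 mm up, 0.05 rad), not touched by the fingers; outer lid held still in the fingers, 60 to 200 mm above the rim, within 60 mm of the tin's axis, level within 0.25 rad, touching nothing else (horizontal distance between inner_flange and tin_rim below 0.005 m and z of inner_flange in the frame of tin_rim between -0.003 and 0.002 m and angle between inner_lid's own z axis and vertical below 0.05 rad and value of joint pointer between -0.07 and 0.07 rad and z of outer_lid in the frame of tin_rim between 0.06 and 0.2 m and horizontal distance between outer_lid and tin_rim below 0.06 m and contact force between the fingers and outer_lid above 1 N and contact force between each of outer_lid, the fingers and inner_lid below 0.1 N and contact force between outer_lid and stand below 0.1 N and angle between outer_lid's own z axis and vertical below 0.25 rad and linear speed of outer_lid below 0.03 m/s and linear speed of inner_lid below 0.02 m/s); the arm keeps its last pose, push and grip.
It fails at once if the lids come apart while the inner lid is not seated on the tin, or the inner lid is pulled off its seat (over 3.5 mm up or 6 mm sideways) with or after the outer lid (z of outer_lid in the frame of inner_lid above 0.026 m and (horizontal distance between inner_flange and tin_rim above 0.006 m or z of inner_flange in the frame of tin_rim above 0.0035 m)).
It fails at once if the lids are dropped (linear speed of inner_lid above 0.4 m/s and contact force between the fingers and inner_lid below 0.05 N).
It fails at once if a stone is disturbed (moved over 15 mm) (distance of any of barite, calcite, garnet_crystal from where it was at the start of the episode above 0.015 m).
It also fails if it takes over 58 s, if anything falls off the work surface, if the arm or the gripper's body presses on something with over 40 N, if the wrist force passes 120 N, or if a joint passes its speed limit or range.

## Robot

A 6-joint arm with a two-finger parallel gripper is mounted at the origin on a cart in front of the work surface, level with it; the furniture and walls round the work are solid. World frame = base frame: x ahead of the robot, y to its left, z up, the work surface at z = 0. Lengths are in m, angles in rad, forces in N, time in s.
With the tool pointing down it reaches from about 0.225 to 0.875 m from the base axis. Payload 3.4 kg.
Tool frame: the origin (TCP) lies midway between the tips of the shut fingers; the grasp point (between the pads) lies 19 mm behind it (manip.grasp_offset is the distance from the TCP to the grasp point, in m); x points along the fingers, y is the direction in which the jaws open and shut, and the axes are right-handed (so a half turn about x gives the same grasp; the last joint's range is limited). The gripper opens to 85 mm and grips with 20 to 120 N. Pads are 22 mm wide; open, the fingers measure 114 mm over their backs; the gripper's body (76 mm by 85 mm) begins 54 mm behind the grasp point. The pads swing forward as they close: fully open they stand 13 mm farther back than shut.
Start: joints at [-1.468, 0.276, 1.505, -0, 1.361, -0.121], TCP at [0.128, -0.561, 0.231] pointing down, gripper open.
Joint ranges: [-2.89, 2.89], [-0.75, 2.08], [0.22, 2.7], [-1.18, 4.32], [0.11, 2.71], [-2.7, 2.7]. Speed limits (rad/s): [2.57, 2.57, 3.14, 3.14, 3.14, 3.14].

## Interface

Orientations are given as a unit quaternion [w, x, y, z].
In Python, from rig import manip gives the robot as it stands.
- The arm moves only by the shell command python3 -m creep 'ROWS' [OPENING] [FORCE]. ROWS is a JSON object of lists of equal length, an entry for each row: "delta_pos": the shift along the tool's x, y, z in cm, a list of three; "dr": the turn, a rotation vector about the tool's x, y, z in rad, a list of three. In form: {"delta_pos": [[dx, dy, dz], ...], "dr": [[rx, ry, rz], ...]}. A call has 1 to 10 rows; each row is the pose to reach, as a shift and turn from the pose commanded when the call began, along the tool's axes at that moment; what a row does not reach only later rows make up. A row lasts 1/10 s, in which the tool goes at most 50 mm and 8.59 degrees, less where a joint would pass 70% of its speed; a pose out of reach is approached as far as the arm can. A call with a gripper value outside its range is refused whole. OPENING is the opening, from -1 (shut) to 1 (fully open), set as the call begins (- or left out, the last holds). The fingers move at their own pace and stop on an object; FORCE is the grip in N (left out, the last holds). Time passes only in rows, so rows that repeat a pose let the fingers close. It gives the time, the measured TCP pose, the force and the opening at its end, in the units of the state.
- manip.get_state(): the state, without advancing time (a new reading comes with each control period).
- manip.get_image(name): name is "scene" or "top"; returns a dict with "pixels" (400x640x3 uint8, blue, green, red), "depth" (400x640 float32, m along the optical axis (not along the pixel's ray), 0 where there is no reading), "intrinsics" (3x3 intrinsics, pixels), "k1" (the pictures are not rectified: a ray, as slopes to the right and down, at radius r is drawn at 1 + k1 r^2 times it, then the intrinsics apply), "rvec" (rotation vector, rad) and "tvec" (3), from world to camera coordinates, as OpenCV has them. Camera axes: x right, y down, z forward; pixel columns grow to the right and rows downward; lengths in m; the calibration is good to about 2 mm. A picture is of the moment at which its call begins.
- manip.sign_off(): hands the job in, once; it reports no verdict.
The state is a dict: "clock": time; "qpos": joint angles; "qd": joint speeds; "effort": joint torques, N m; "position": TCP position; "ee_rot": TCP orientation; "contact_force": force on the tool from outside, world axes, zero at the start; "moment": the same for the moment, N m; "width": finger opening in m.
Only numpy, scipy, OpenCV 4.12 (cv2) and the standard library are available. Lean on these libraries where they do the work, as an engineer would, in place of code of your own. Each camera call takes 0.05 s, during which the arm holds its last target. There are 200 camera calls.

## Working session

There is one attempt and no reset: what is moved stays moved. The work goes in short steps, Python scripts to look and compute and a shell command to move; the robot and the scene stay as the last step left them, time stands still between calls to the robot, and variables do not carry over. Pictures are saved under pics/ and viewed, about 8 in all and at most 12, crops included, and the job is handed in when it is done.

```bash
ls; mkdir -p pics; cat > h.py <<'E'
import numpy as np, cv2
from rig import manip
from scipy.spatial.transform import Rotation as R
def grab(n,f=None):
    im=manip.get_image(n)
    if f: cv2.imwrite('pics/'+f,im['pixels'])
    return im
def rays(im,uv):
    K=np.array(im['intrinsics']);uv=np.atleast_2d(np.float64(uv))
    D=np.array([im['k1'],0,0,0,0],float)
    p=cv2.undistortPoints(uv[:,None],K,D)[:,0]
    Rm=cv2.Rodrigues(np.float64(im['rvec']))[0];t=np.float64(im['tvec']).ravel()
    d=np.c_[p,np.ones(len(p))]
    return -Rm.T@t, d@Rm
def onz(im,uv,z):
    c,d=rays(im,uv); s=(z-c[2])/d[:,2]; return c+d*s[:,None]
def cloud(im):
    h,w=im['depth'].shape; u,v=np.meshgrid(np.arange(w),np.arange(h))
    c,d=rays(im,np.c_[u.ravel(),v.ravel()])
    P=c+d*im['depth'].reshape(-1,1); P[im['depth'].ravel()==0]=np.nan
    return P.reshape(h,w,3)
E
python3 - <<'E'
from h import *
import pickle
print(manip.get_state(), manip.grasp_offset)
for n in('scene','top'):
    im=grab(n,n+'1.png'); pickle.dump(im,open(n+'1.pkl','wb'))
    print(n,rays(im,[[320,200]]),im['k1'],im['intrinsics'])
E
```

```text
pics
{'clock': 0.0, 'qpos': array([-1.46799990e+00,  2.76563527e-01,  1.50613182e+00,  1.99362889e-05,
        1.36067806e+00, -1.20989329e-01]), 'qd': array([-6.72358552e-05,  5.31904052e-04, -2.02901662e-03, -1.30987881e-03,
        2.68823861e-04, -1.22709508e-03]), 'effort': array([ 1.20417313e-03, -4.16777158e+01, -2.45809829e+01, -4.94683616e-05,
        1.11404329e-02, -6.80966707e-06]), 'position': array([ 0.12755921, -0.56013697,  0.23045817]), 'ee_rot': array([ 0.07832422,  0.70269741,  0.07958322, -0.70267217]), 'contact_force': array([-0.16039578, -0.35584726,  0.68790544]), 'moment': array([0.00394224, 0.04037404, 0.0047655 ]), 'width': 0.08568309437358568} 0.0187
scene (array([-0.04397781,  0.59359431,  0.75688052]), array([[ 0.55571667, -0.52768659, -0.64254095]])) 0.016156253532234297 [[427.20621867   0.         322.22608122]
 [  0.         427.20621867 204.39579897]
 [  0.           0.           1.        ]]
top (array([0.3326089 , 0.04628505, 1.28381486]), array([[ 0.15622453, -0.00590587, -0.98771488]])) -0.060604579709801244 [[395.96657255   0.         321.82124688]
 [  0.         395.96657255 199.71383212]
 [  0.           0.           1.        ]]
```

View pics/top1.png

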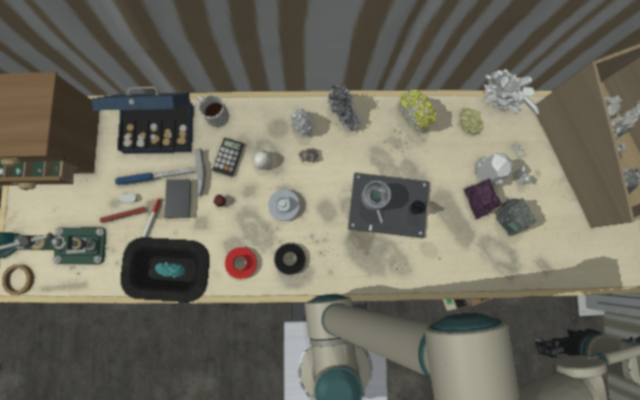

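View pics/scene1.png

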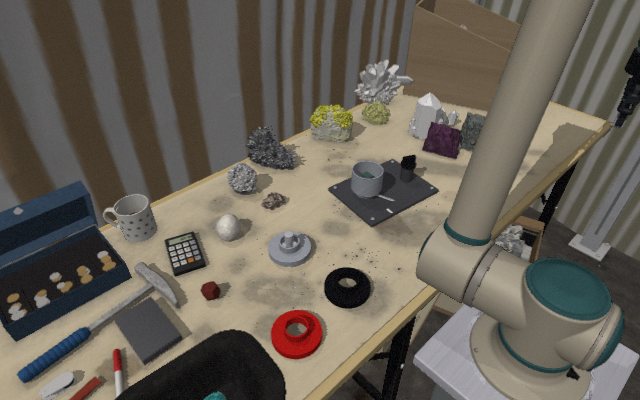

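The top view shows the stand at about (390,205): tin at (377,193), mark at (370,228), pointer tip near (381,220) and knob at (417,207). The nested lids are at (285,205), and the red and black lids are decoys. The scene view shows the tin at (367,180), mark at (389,210), knob at (408,165) and lids at (290,247).

```bash
python3 - <<'E'
from h import *
import pickle
T=pickle.load(open('top1.pkl','rb'));S=pickle.load(open('scene1.pkl','rb'))
a=cv2.resize(T['pixels'][160:250,340:440],None,fx=4,fy=4,interpolation=2)
b=cv2.resize(S['pixels'][145:230,320:445],None,fx=4,fy=4,interpolation=2)
c=cv2.resize(T['pixels'][180:230,260:310],None,fx=4,fy=4,interpolation=2)
d=cv2.resize(S['pixels'][220:280,255:325],None,fx=4,fy=4,interpolation=2)
o=np.zeros((600,900,3),np.uint8)
o[:360,:400]=a;o[:340,400:900]=b;o[360:560,:200]=c;o[350:590,400:680]=d
cv2.imwrite('pics/c1.png',cv2.resize(o[:, :],(800,533)))
# plate
for n,im,box in(('top',T,(340,440,165,245)),('scene',S,(325,445,150,225))):
    u0,u1,v0,v1=box
    p=im['pixels'][v0:v1,u0:u1].astype(int)
    m=(p.max(2)<105)&(p.max(2)-p.min(2)<35)
    m=cv2.morphologyEx(m.astype(np.uint8),cv2.MORPH_OPEN,np.ones((3,3)))
    cs=max(cv2.findContours(m,0,1)[0],key=cv2.contourArea)
    uv=cs[:,0]+[u0,v0]
    h=cv2.convexHull(onz(im,uv,.012)[:,:2].astype(np.float32))
    print(n,cv2.minAreaRect(h*1000))
    # white mark
    q=im['pixels'].astype(int); w=(q.min(2)>150)&(q.max(2)-q.min(2)<30)
# cloud: tin rim and lid
P=cloud(T)
def rep(n,P,lo,hi,x0,x1,y0,y1):
    m=(P[...,2]>lo)&(P[...,2]<hi)&(P[...,0]>x0)&(P[...,0]<x1)&(P[...,1]>y0)&(P[...,1]<y1)
    q=P[m]; print(n,len(q),q.mean(0) if len(q) else '', q.min(0) if len(q) else '', q.max(0) if len(q) else '')
print(onz(T,[[377,193],[417,207],[285,205],[381,220],[370,228]],.05))
for n,im in(('T',T),('S',S)):
    P=cloud(im); c=onz(T,[[377,193],[417,207],[285,205]],.05)
    rep(n+' tin',P,.08,.1,c[0,0]-.07,c[0,0]+.07,c[0,1]-.06,c[0,1]+.06)
    rep(n+' knob',P,.083,.1,c[1,0]-.05,c[1,0]+.05,c[1,1]-.05,c[1,1]+.05)
    rep(n+' lidknob',P,.055,.07,c[2,0]-.05,c[2,0]+.05,c[2,1]-.05,c[2,1]+.05)
    rep(n+' collar',P,.033,.045,c[2,0]-.07,c[2,0]+.07,c[2,1]-.07,c[2,1]+.07)
    rep(n+' lid',P,.015,.07,c[2,0]-.07,c[2,0]+.07,c[2,1]-.07,c[2,1]+.07)
E
```

```text
top ((514.665771484375, -186.18099975585938), (253.5113067626953, 189.3134307861328), 83.51406860351562)
scene ((506.0157470703125, -210.2890167236328), (321.9088134765625, 201.041259765625), 82.34818267822266)
[[ 0.54789606 -0.14213746  0.05      ]
 [ 0.50137337 -0.26761347  0.05      ]
 [ 0.51324796  0.1492868   0.05      ]
 [ 0.461742   -0.15164919  0.05      ]
 [ 0.43710967 -0.11620863  0.05      ]]
T tin 108 [ 0.53827035 -0.13365345  0.08858719] [ 0.49755202 -0.17341437  0.08014268] [ 0.57906701 -0.09265346  0.09558814]
T knob 52 [ 0.50077283 -0.26544524  0.08849176] [ 0.48953535 -0.28275053  0.08462266] [ 0.51214447 -0.24672113  0.093756  ]
T lidknob 37 [0.51921518 0.15815844 0.06192863] [0.50903169 0.1484526  0.05715304] [0.52798147 0.16700914 0.06609075]
T collar 68 [0.51885944 0.15814098 0.03809435] [0.49547948 0.13423174 0.0332038 ] [0.54431071 0.18218955 0.04364246]
T lid 752 [0.51857976 0.15820015 0.02420748] [0.46884944 0.10967922 0.01502384] [0.57015669 0.2070137  0.06609075]
S tin 243 [ 0.53666261 -0.13157399  0.08617279] [ 0.49513124 -0.17659946  0.08011427] [ 0.57952337 -0.08854455  0.09310164]
S knob 53 [ 0.49863503 -0.26128904  0.08834046] [ 0.48765776 -0.27955095  0.08302196] [ 0.50978918 -0.24555582  0.09265708]
S lidknob 68 [0.51654432 0.16044223 0.06063193] [0.50717452 0.14903897 0.05502535] [0.52869586 0.17058927 0.06577486]
S collar 132 [0.51296041 0.16416965 0.03826787] [0.49244348 0.13469134 0.03302832] [0.54319502 0.1845923  0.04498937]
S lid 1106 [0.51136185 0.16506994 0.02676212] [0.46669474 0.10922345 0.01505029] [0.57048733 0.2098325  0.06577486]
```

View pics/c1.png

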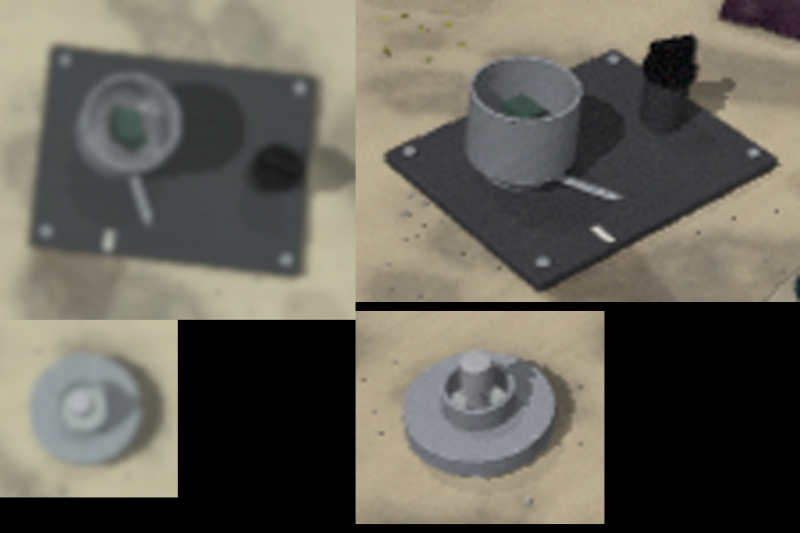

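The enlarged crops show the pointer tip at about (381.6,222.4) and the mark at about (370.7,227.5) in the top view, both at the expected places. The lids are nested with the knob standing through the collar.

```bash
cat >> h.py <<'E'
def axes(s):
    return R.from_quat(np.roll(s['ee_rot'],-1)).as_matrix()
def togo(pos,jaw_deg,s=None):
    """rows numbers: shift cm in tool axes and rotvec to go to TCP pos, tool down, jaw axis heading jaw_deg (mod 180)"""
    s=s or manip.get_state(); M=axes(s)
    best=None
    for a in(jaw_deg,jaw_deg+180):
        a=np.deg2rad(a); x=np.array([0,0,-1.]);y=np.array([np.cos(a),np.sin(a),0]);G=np.c_[x,y,np.cross(x,y)]
        rv=R.from_matrix(M.T@G).as_rotvec()
        print(' shift cm',np.round(M.T@(np.array(pos)-s['position'])*100,2),'rv',np.round(rv,3))
def heading(s): M=axes(s); return np.rad2deg(np.arctan2(M[1,1],M[0,1]))
E
python3 - <<'E'
from h import *
import pickle
T=pickle.load(open('top1.pkl','rb'));S=pickle.load(open('scene1.pkl','rb'))
tin=np.array([.538,-.1335])
# crop pixel centres (scale 3.556 top; scene crop at x356)
k=.8889*4
tt=np.array([[148,222],[109,240]])/k+[340,160]-.4
ss=np.array([[620,197],[602,234]]);ss=(ss-[355.6,0])/k+[320,145]-.4
for n,im,uv in(('T',T,tt),('S',S,ss)):
    p=onz(im,uv[:1],.016)[0,:2];m=onz(im,uv[1:],.0125)[0,:2]
    for q in(p,m): print(n,q,np.linalg.norm(q-tin),np.rad2deg(np.arctan2(*(q-tin)[::-1])))
    a=[np.arctan2(*(q-tin)[::-1])%(2*np.pi) for q in(p,m)];print('pointer',a[0]-a[1])
    P=cloud(im);sel=(P[...,2]>.08)&(P[...,2]<.1)&(abs(P[...,0]-.5)<.04)&(abs(P[...,1]+.264)<.04)
    print('bar',cv2.minAreaRect(P[sel][:,:2].astype(np.float32)*1000), len(P[sel]))
    q=P[sel][:,:2];w,v=np.linalg.eigh(np.cov(q.T));print(w,np.rad2deg(np.arctan2(v[1,1],v[0,1])))
s=manip.get_state();print('heading',heading(s)); print(axes(s))
E
```

```text
T [ 0.45869878 -0.15758721] 0.08287869369340779 -163.10419384958286
T [ 0.44318125 -0.12206835] 0.09550538327950074 173.12541779599613
pointer 0.41487154126236314
bar ((500.91943359375, -265.0819091796875), (37.85692596435547, 12.676350593566895), 67.69114685058594) 55
[1.36915928e-05 1.25695544e-04] 64.72944647987119
S [ 0.45967827 -0.16018265] 0.08274211354415391 -161.18705017709559
S [ 0.44406328 -0.12055671] 0.09482424176182953 172.1547651991624
pointer 0.4652730942888237
bar ((499.7928161621094, -262.68157958984375), (36.042728424072266, 15.937746047973633), 58.60414505004883) 68
[1.36667930e-05 1.19087934e-04] 61.553301385427424
heading -77.17594733561785
[[-1.94177459e-04  2.21957563e-01 -9.75056307e-01]
 [ 1.58846696e-03 -9.75055027e-01 -2.21957588e-01]
 [-9.99998720e-01 -1.59194389e-03 -1.63238547e-04]]
```

```bash
python3 - <<'E'
from h import *
togo([.501,-.265,.14],-24)
E
```

```text
shift cm [  9.09 -20.48 -42.96] rv [-0.928 -0.001  0.001]
 shift cm [  9.09 -20.48 -42.96] rv [2.213e+00 2.000e-03 1.000e-03]
```

```bash
python3 -m creep '{"delta_pos":[[1,-2,-4],[1,-4,-8],[1,-6,-13],[2,-8.5,-17],[3,-10.5,-21.5],[4,-12.5,-26],[5,-14.5,-30],[6,-16.5,-34.5],[8,-18.5,-39],[9.1,-20.5,-43]],"dr":[[-0.1,0,0],[-0.2,0,0],[-0.3,0,0],[-0.4,0,0],[-0.5,0,0],[-0.6,0,0],[-0.7,0,0],[-0.8,0,0],[-0.9,0,0],[-0.928,0,0]]}' 0.2 60
python3 -m creep '{"delta_pos":[[0,0,0],[0,0,0]],"dr":[[0,0,0],[0,0,0]]}'
python3 - <<'E'
from h import *
togo([.501,-.265,.072],-24); print(manip.get_state()['qpos'])
im=grab('scene'); cv2.imwrite('pics/c2.png',cv2.resize(im['pixels'][60:240,280:480],None,fx=3,fy=3))
E
```

```text
clock: 1.1
position: [0.5022, -0.2638, 0.139]
ee_rot: [-0.385, -0.592, -0.386, 0.593]
contact_force: [0.2, -1.9, 0.7]
width: 0.0508
clock: 1.3
position: [0.5014, -0.2643, 0.1394]
ee_rot: [-0.385, -0.592, -0.386, 0.593]
contact_force: [0.4, 0.2, 0.3]
width: 0.051
 shift cm [6.74 0.   0.08] rv [0.003 0.    0.002]
 shift cm [6.74 0.   0.08] rv [-3.139e+00 -3.000e-03  0.000e+00]
[-6.07379825e-01  3.30764340e-01  1.66449726e+00 -7.79829359e-04
  1.14838470e+00 -1.90703778e-01]
```

View pics/c2.png

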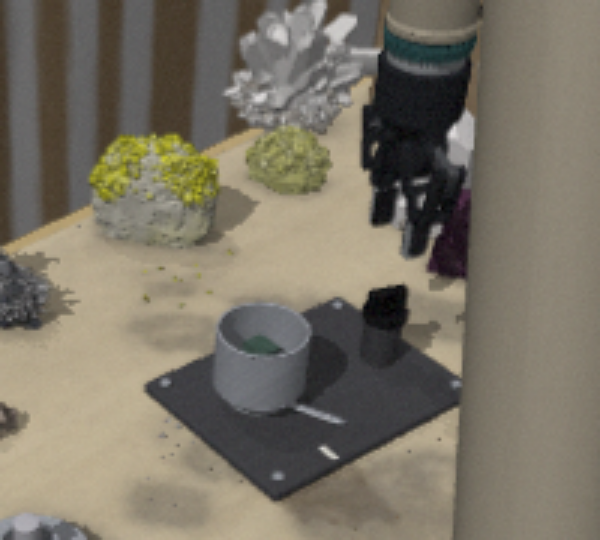

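The scene crop shows the open jaws straddling the knob bar at about crop (385,300), with nothing in the way. I'm descending and closing.

```bash
python3 -m creep '{"delta_pos":[[1.5,0,0],[3,0,0],[4.5,0,0],[5.5,0,0],[6.2,0,0],[6.7,0,0],[6.7,0,0]],"dr":[[0,0,0],[0,0,0],[0,0,0],[0,0,0],[0,0,0],[0,0,0],[0,0,0]]}'
python3 -m creep '{"delta_pos":[[0,0,0],[0,0,0],[0,0,0],[0,0,0],[0,0,0],[0,0,0]],"dr":[[0,0,0],[0,0,0],[0,0,0],[0,0,0],[0,0,0],[0,0,0]]}' -1 30
```

```text
clock: 2.05
position: [0.501, -0.2656, 0.073]
ee_rot: [-0.385, -0.593, -0.385, 0.593]
contact_force: [0.9, -0.7, 0.3]
width: 0.051
clock: 2.65
position: [0.5007, -0.2652, 0.0739]
ee_rot: [-0.385, -0.593, -0.385, 0.593]
contact_force: [-4.1, 1.3, 6.2]
width: 0.011
```

```bash
python3 -m creep '{"delta_pos":[[-0.1,0,0],[-0.1,0,0],[-0.1,0,0],[-0.1,0,0],[-0.1,0,0],[-0.1,0,0],[-0.1,0,0],[-0.1,0,0],[-0.1,0,0],[-0.1,0,0]],"dr":[[0.1,0,0],[0.23,0,0],[0.36,0,0],[0.49,0,0],[0.62,0,0],[0.75,0,0],[0.88,0,0],[1.01,0,0],[1.14,0,0],[1.27,0,0]]}'
python3 -m creep '{"delta_pos":[[0,0,0],[0,0,0],[0,0,0]],"dr":[[0,0,0],[0,0,0],[0,0,0]]}'
python3 - <<'E'
from h import *
s=manip.get_state();print(heading(s),s['moment'])
import pickle
S=grab('scene');T=grab('top');pickle.dump(T,open('t2.pkl','wb'));pickle.dump(S,open('s2.pkl','wb'))
o=np.zeros((400,800,3),np.uint8)
o[:360,:400]=cv2.resize(T['pixels'][160:250,340:440],None,fx=4,fy=4,interpolation=2)
o[:340,400:]=cv2.resize(S['pixels'][145:230,320:420],None,fx=4,fy=4,interpolation=2)
cv2.imwrite('pics/c3.png',o)
E
```

```text
clock: 3.65
position: [0.5005, -0.2649, 0.0739]
ee_rot: [0.044, -0.705, 0.043, 0.706]
contact_force: [-3.0, 0.7, 0.6]
width: 0.0109
clock: 3.95
position: [0.5005, -0.2649, 0.074]
ee_rot: [0.041, -0.705, 0.041, 0.707]
contact_force: [-4.3, 0.1, 0.6]
width: 0.0112
-96.65720591669456 [0.06251392 0.60208776 0.05641784]
```

View pics/c3.png

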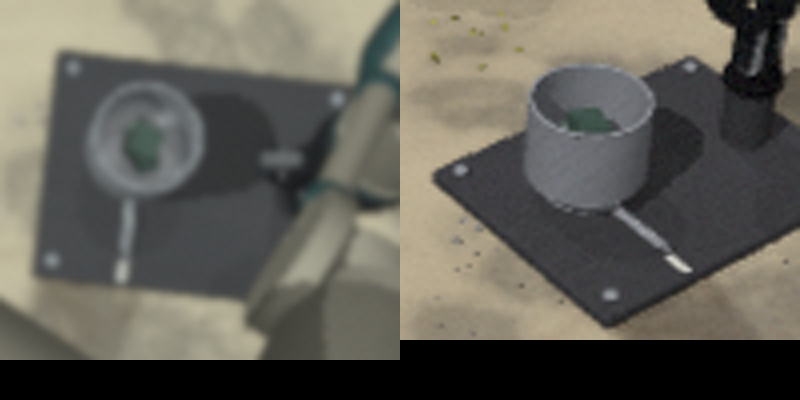

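The crops show the pointer now collinear with the mark: the tip is at crop (126,258) against the mark at (122,272), and the scene crop agrees. I'm releasing the knob and moving to above the lids.

```bash
python3 -m creep '{"delta_pos":[[0,0,0],[0,0,0],[0,0,0],[0,0,0],[0,0,0],[-1.5,0,0],[-4,0,0],[-7,0,0],[-10,0,0],[-10,0,0]],"dr":[[0,0,0],[0,0,0],[0,0,0],[0,0,0],[0,0,0],[0,0,0],[0,0,0],[0,0,0],[0,0,0],[0,0,0]]}' 0.2
python3 - <<'E'
from h import *
togo([.5185,.1585,.12],-96.6); print(manip.get_state()['qpos'])
E
```

```text
clock: 5.05
position: [0.504, -0.2671, 0.1789]
ee_rot: [-0.04, 0.709, -0.044, -0.703]
contact_force: [0.3, -1.0, -0.1]
width: 0.0514
 shift cm [  5.66 -42.46   3.63] rv [-0.003 -0.009 -0.005]
 shift cm [  5.66 -42.46   3.63] rv [ 3.139 -0.007  0.014]
[-6.09304984e-01  2.97795382e-01  1.60783488e+00  8.72636304e-05
  1.22618048e+00  1.07955942e+00]
```

```bash
python3 -m creep '{"delta_pos":[[0,-3,0.4],[0,-7.5,0.8],[0,-12,1.2],[0,-16.5,1.6],[0,-21,2],[0,-25.5,2.4],[0,-30,2.8],[0,-34.5,3.2],[0,-39,3.5],[2,-42,3.6]],"dr":[[0,0,0],[0,0,0],[0,0,0],[0,0,0],[0,0,0],[0,0,0],[0,0,0],[0,0,0],[0,0,0],[0,0,0]]}'
python3 -m creep '{"delta_pos":[[2,-0.4,0],[3.6,-0.4,0],[3.6,-0.4,0]],"dr":[[0,0,0],[0,0,0],[0,0,0]]}'
python3 - <<'E'
from h import *
togo([.5185,.1585,.042],-96.6)
import pickle
S=grab('scene');T=grab('top')
o=np.zeros((600,800,3),np.uint8)
o[:400,:400]=cv2.resize(T['pixels'][160:260,240:340],None,fx=4,fy=4,interpolation=2)
o[:600,400:]=cv2.resize(S['pixels'][150:300,235:335],None,fx=4,fy=4,interpolation=2)
cv2.imwrite('pics/c4.png',o)
E
```

```text
clock: 6.05
position: [0.5167, 0.1592, 0.1558]
ee_rot: [-0.042, 0.708, -0.04, -0.704]
contact_force: [1.9, 0.1, 0.8]
width: 0.0513
clock: 6.35
position: [0.5133, 0.16, 0.1154]
ee_rot: [0.041, -0.704, 0.042, 0.708]
contact_force: [0.1, -0.2, -0.6]
width: 0.0513
 shift cm [ 7.34  0.08 -0.58] rv [-0.002  0.006 -0.002]
 shift cm [ 7.34  0.08 -0.58] rv [ 3.14e+00 -3.00e-03 -9.00e-03]
```

View pics/c4.png

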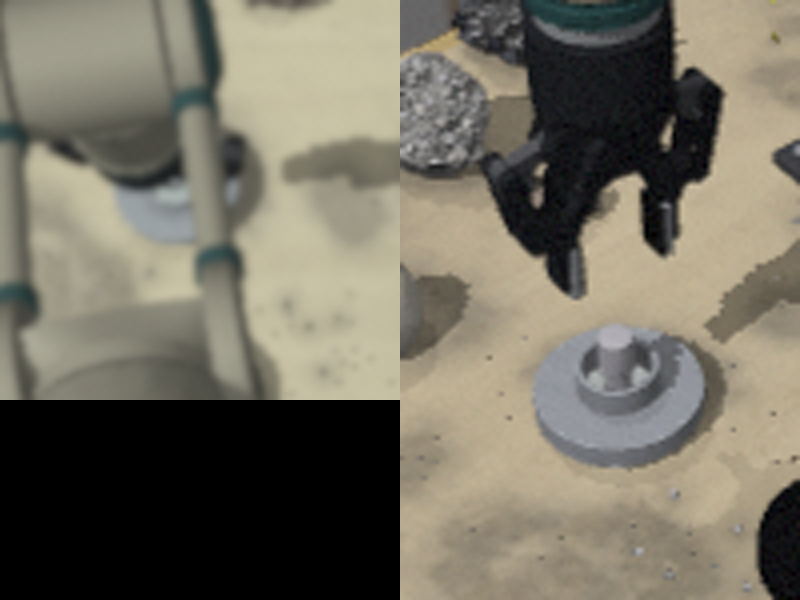

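The scene crop shows the gripper about 7 cm above the nested lids, jaws open along y and the area clear. I'm descending with a -0.6 cm correction, then gripping the knob.

```bash
python3 -m creep '{"delta_pos":[[1.5,0,-0.3],[3,0.1,-0.6],[4.5,0.1,-0.6],[5.5,0.1,-0.6],[6.3,0.1,-0.6],[6.9,0.1,-0.6],[7.3,0.1,-0.6],[7.3,0.1,-0.6]],"dr":[[0,0,0],[0,0,0],[0,0,0],[0,0,0],[0,0,0],[0,0,0],[0,0,0],[0,0,0]]}'
python3 - <<'E'
from h import *
togo([.5185,.1585,.042],-96.6)
E
python3 -m creep '{"delta_pos":[[0,0,0],[0,0,0],[0,0,0],[0,0,0],[0,0,0],[0,0,0]],"dr":[[0,0,0],[0,0,0],[0,0,0],[0,0,0],[0,0,0],[0,0,0]]}' -1 60
```

```text
clock: 7.25
position: [0.5213, 0.1582, 0.045]
ee_rot: [0.042, -0.706, 0.042, 0.706]
contact_force: [0.9, -0.4, 0.1]
width: 0.0512
 shift cm [ 0.3  -0.    0.28] rv [-0.003  0.    -0.   ]
 shift cm [ 0.3  -0.    0.28] rv [ 3.139e+00 -0.000e+00 -1.000e-03]
clock: 7.85
position: [0.5219, 0.1582, 0.0459]
ee_rot: [-0.042, 0.706, -0.042, -0.705]
contact_force: [-1.2, -0.3, 4.0]
width: 0.0195
```

```bash
python3 -m creep '{"delta_pos":[[-0.2,0,0],[-0.7,0,0],[-1.5,0,0],[-2.5,0,0],[-4,0,0],[-6,0,0],[-8,0,0],[-10,0,0],[-11.5,0,0],[-12,0,0]],"dr":[[0,0,0],[0,0,0],[0,0,0],[0,0,0],[0,0,0],[0,0,0],[0,0,0],[0,0,0],[0,0,0],[0,0,0]]}'
python3 -m creep '{"delta_pos":[[0,0,0],[0,0,0],[0,0,0]],"dr":[[0,0,0],[0,0,0],[0,0,0]]}'
python3 - <<'E'
from h import *
togo([.540,-.1335,.168],-96.6)
S=grab('scene')
cv2.imwrite('pics/c5.png',cv2.resize(S['pixels'][100:270,220:350],None,fx=3.5,fy=3.5,interpolation=2))
E
```

```text
clock: 8.85
position: [0.5226, 0.1584, 0.1677]
ee_rot: [-0.042, 0.707, -0.041, -0.704]
contact_force: [0.2, 0.0, -3.1]
width: 0.0195
clock: 9.15
position: [0.5207, 0.1581, 0.1642]
ee_rot: [0.042, -0.705, 0.042, 0.707]
contact_force: [-0.8, 0.1, -3.6]
width: 0.0197
 shift cm [-0.37 28.72 -5.36] rv [-0.003  0.002 -0.001]
 shift cm [-0.37 28.72 -5.36] rv [ 3.139e+00 -1.000e-03 -3.000e-03]
```

View pics/c5.png

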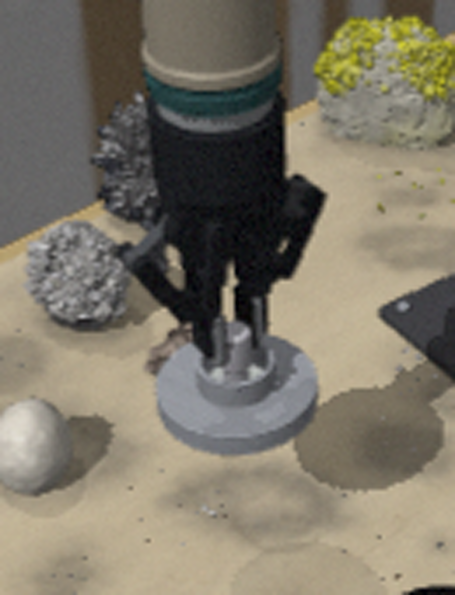

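The lids are held level and nested (wrist shows about 3.6 N, close to the expected 3.2 N) and clear of the table. I'm carrying them over the tin.

```bash
python3 -m creep '{"delta_pos":[[-0.3,1,-0.2],[-0.5,3.5,-0.7],[-0.5,7,-1.3],[-0.5,10.5,-2],[-0.5,14,-2.6],[-0.5,17.5,-3.3],[-0.5,21,-3.9],[-0.5,24.5,-4.6],[-0.5,27.5,-5.1],[-0.5,28.7,-5.4]],"dr":[[0,0,0],[0,0,0],[0,0,0],[0,0,0],[0,0,0],[0,0,0],[0,0,0],[0,0,0],[0,0,0],[0,0,0]]}'
python3 -m creep '{"delta_pos":[[0,0,0],[0,0,0],[0,0,0],[0,0,0]],"dr":[[0,0,0],[0,0,0],[0,0,0],[0,0,0]]}'
python3 - <<'E'
from h import *
import pickle
s=manip.get_state();print(s['position'],heading(s),s['qd'].max())
S=grab('scene');T=grab('top');pickle.dump((T,S,s),open('p6.pkl','wb'))
o=np.zeros((600,800,3),np.uint8)
o[:400,:400]=cv2.resize(T['pixels'][150:250,330:430],None,fx=4,fy=4,interpolation=2)
o[:600,400:]=cv2.resize(S['pixels'][100:250,310:410],None,fx=4,fy=4,interpolation=2)
cv2.imwrite('pics/c6.png',o)
E
```

```text
clock: 10.2
position: [0.5411, -0.1369, 0.1701]
ee_rot: [0.042, -0.706, 0.043, 0.706]
contact_force: [0.6, 0.0, -3.4]
width: 0.0197
clock: 10.6
position: [0.5411, -0.1318, 0.1703]
ee_rot: [0.041, -0.706, 0.041, 0.706]
contact_force: [-0.2, 0.5, -2.8]
width: 0.0192
[ 0.54107604 -0.13179175  0.17029851] -96.67767107275931 0.00251705963800234
```

View pics/c6.png

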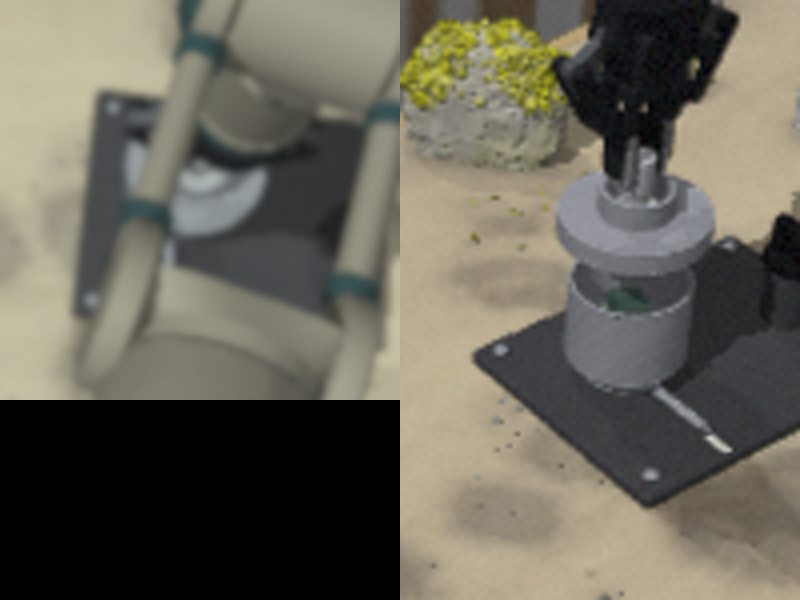

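The scene crop shows the lids hanging level about 3 cm above the tin, roughly centred, with the pointer still at the mark. I'm measuring the offset with circle fits in the same camera.

```bash
cat > fit.py <<'E'
from h import *
import pickle
from scipy.optimize import least_squares
def fit(P,r,z0,z1,c,tol=.02):
    d=np.hypot(P[...,0]-c[0],P[...,1]-c[1])
    q=P[(P[...,2]>z0)&(P[...,2]<z1)&(d<r+tol)&(d>max(0,r-tol))][:,:2]
    f=lambda x:np.hypot(*(q-x).T)-r
    o=least_squares(f,c,loss='soft_l1',f_scale=.001)
    return np.round(o.x,4),len(q),np.round(np.sqrt(np.median(f(o.x)**2)),4)
E
python3 - <<'E'
from fit import *
S1=pickle.load(open('scene1.pkl','rb'));T1=pickle.load(open('top1.pkl','rb'));T6,S6,s=pickle.load(open('p6.pkl','rb'))
A=cloud(S1);B=cloud(S6);t=[.538,-.1335]
print('tin1',fit(A,.042,.045,.086,t,.006)); print('tin6',fit(B,.042,.03,.086,t,.006))
print('rim T1',fit(cloud(T1),.0405,.083,.097,t,.008))
print('lid1 skirt',fit(A,.051,.006,.018,[.5185,.1585],.008),'collar',fit(A,.025,.024,.037,[.5185,.1585],.005))
print('lid1 T skirt',fit(cloud(T1),.051,.006,.018,[.5185,.1585],.008))
u=s['position'][2]-.046; c=s['position'][:2]
print('lid6 skirt',fit(B,.051,u+.006,u+.018,c,.008),'collar',fit(B,.025,u+.024,u+.037,c,.005))
# knob top disc: pixel centroid of points at top z
for n,im,zz,cc in(('S1',S1,.062,[.518,.159]),('T1',T1,.062,[.518,.159]),('S6',S6,u+.062,c)):
    P=cloud(im);m=(abs(P[...,2]-zz)<.02)&(np.hypot(P[...,0]-cc[0],P[...,1]-cc[1])<.016)
    g=im['pixels'].min(2); m&=g>(120)
    v,uu=np.nonzero(m);print(n,len(v),uu.min() if len(v) else 0,uu.max() if len(v) else 0,v.min() if len(v) else 0)
    if len(v):
        # left/right silhouettes -> direction of the axis; report ray at mid column
        hi=(v<v.min()+7); col=(uu[hi].min()+uu[hi].max())/2
        print(col,onz(im,[[col,v.min()+3.5]],zz)[0])
    print(' fit',fit(P,.011,zz-.022,zz-.002,cc,.004))
print(c)
E
```

```text
tin1 (array([ 0.5379, -0.1325]), 658, np.float64(0.0016))
tin6 (array([ 0.5382, -0.133 ]), 680, np.float64(0.0013))
rim T1 (array([ 0.5388, -0.1332]), 100, np.float64(0.0008))
lid1 skirt (array([0.5193, 0.1588]), 144, np.float64(0.0005)) collar (array([0.5186, 0.1588]), 111, np.float64(0.0011))
lid1 T skirt (array([0.5167, 0.1612]), 43, np.float64(0.0021))
lid6 skirt (array([ 0.5384, -0.1319]), 151, np.float64(0.0008)) collar (array([ 0.5392, -0.131 ]), 94, np.float64(0.0013))
S1 63 284 293 231
288.5 [0.51688282 0.16109843 0.062     ]
 fit (array([0.519 , 0.1587]), 58, np.float64(0.0008))
T1 42 279 285 200
282.0 [0.51633927 0.15764559 0.062     ]
 fit (array([0.5192, 0.1602]), 11, np.float64(0.0008))
S6 11 370 373 139
371.5 [ 0.52280404 -0.11982351  0.18629851]
 fit (array([ 0.5388, -0.1311]), 43, np.float64(0.0009))
[ 0.54107604 -0.13179175]
```

```bash
python3 -m creep '{"delta_pos":[[0.5,0.14,0.05],[1.2,0.14,0.05],[2,0.14,0.05],[2.6,0.14,0.05],[3.1,0.14,0.05],[3.5,0.14,0.05],[3.8,0.14,0.05],[4,0.14,0.05],[4,0.14,0.05]],"dr":[[0,0,0],[0,0,0],[0,0,0],[0,0,0],[0,0,0],[0,0,0],[0,0,0],[0,0,0],[0,0,0]]}'
python3 -m creep '{"delta_pos":[[0.15,0,0],[0.3,0,0],[0.45,0,0],[0.45,0,0]],"dr":[[0,0,0],[0,0,0],[0,0,0],[0,0,0]]}'
```

```text
clock: 11.6
position: [0.5405, -0.1345, 0.1301]
ee_rot: [0.042, -0.706, 0.042, 0.706]
contact_force: [-0.1, -0.5, -3.0]
width: 0.0191
clock: 12.0
position: [0.5405, -0.1344, 0.1256]
ee_rot: [0.042, -0.706, 0.042, 0.706]
contact_force: [-0.8, 0.4, -3.0]
width: 0.0195
```

```bash
python3 -m creep '{"delta_pos":[[0.1,0,0],[0.2,0,0],[0.3,0,0],[0.3,0,0],[0.3,0,0]],"dr":[[0,0,0],[0,0,0],[0,0,0],[0,0,0],[0,0,0]]}'
python3 -m creep '{"delta_pos":[[0.1,0,0],[0.15,0,0],[0.15,0,0]],"dr":[[0,0,0],[0,0,0],[0,0,0]]}'
```

```text
clock: 12.5
position: [0.5406, -0.1345, 0.1228]
ee_rot: [-0.042, 0.706, -0.042, -0.706]
contact_force: [0.2, -0.4, -3.5]
width: 0.0194
clock: 12.8
position: [0.5408, -0.1346, 0.122]
ee_rot: [-0.042, 0.706, -0.042, -0.706]
contact_force: [-0.6, 0.4, 1.7]
width: 0.0195
```

```bash
python3 -m creep '{"delta_pos":[[0,0,0],[0,0,0],[0,0,0],[0,0,0],[0,0,0],[-0.5,0,0],[-2,0,0],[-4,0,0],[-4,0,0],[-4,0,0]],"dr":[[0,0,0],[0,0,0],[0,0,0],[0,0,0],[0,0,0],[0,0,0],[0,0,0],[0,0,0],[0,0,0],[0,0,0]]}' 0.2
python3 - <<'E'
from fit import *
s=manip.get_state();S=grab('scene');B=cloud(S)
print('collar',fit(B,.025,.100,.113,[.538,-.133],.005),'skirt',fit(B,.051,.082,.095,[.538,-.133],.008),'knob',fit(B,.011,.116,.137,[.538,-.133],.004),'tin',fit(B,.042,.03,.078,[.538,-.133],.006))
d=np.hypot(B[...,0]-.538,B[...,1]+.133);q=B[(d>.03)&(d<.047)&(B[...,2]>.09)];print('plate z',np.median(q[:,2]),'expect .097')
A=np.c_[q[:,:2]-[.538,-.133],np.ones(len(q))];print('plane',np.linalg.lstsq(A,q[:,2],rcond=None)[0])
togo([.538,-.133,.12],-96.6)
cv2.imwrite('pics/c7.png',cv2.resize(S['pixels'][100:250,310:430],None,fx=4,fy=4,interpolation=2))
E
```

```text
clock: 13.8
position: [0.5407, -0.1345, 0.1616]
ee_rot: [-0.042, 0.706, -0.042, -0.706]
contact_force: [0.0, 0.6, -0.7]
width: 0.051
collar (array([ 0.5376, -0.1335]), 109, np.float64(0.0012)) skirt (array([ 0.5379, -0.1346]), 158, np.float64(0.0008)) knob (array([ 0.5379, -0.134 ]), 56, np.float64(0.0008)) tin (array([ 0.5389, -0.1337]), 383, np.float64(0.0008))
plate z 0.38792605645006806 expect .097
plane [-2.07953717  1.48218799  0.31114601]
 shift cm [ 4.09 -0.11  0.23] rv [-0.003  0.001  0.   ]
 shift cm [ 4.09 -0.11  0.23] rv [ 3.139e+00  0.000e+00 -1.000e-03]
```

View pics/c7.png

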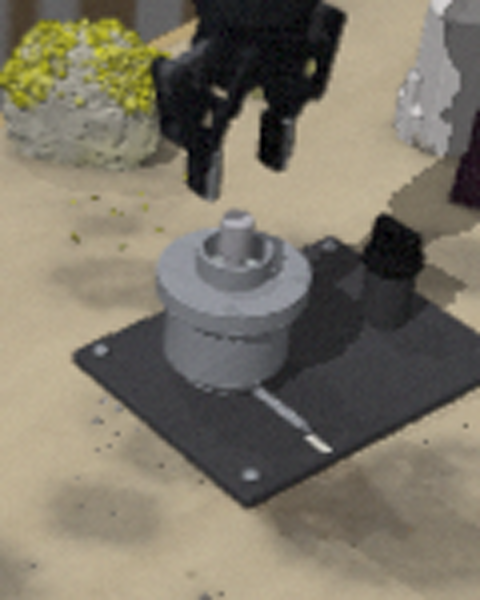

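The scene crop shows both lids seated level on the tin, with the pointer still at the mark. The fits put knob and tin within about 1 mm of each other. The "plate z" and plane-fit numbers are invalid because that mask also caught the gripper. Next I'm lowering the open jaws around the collar, with x corrected by -2.7 mm.

```bash
python3 -m creep '{"delta_pos":[[0,0,0.27],[0,0,0.27],[0,0,0.27],[1,0,0.27],[2,0,0.27],[3,0,0.27],[4,0,0.27],[4.8,0,0.27],[5.2,0,0.27],[5.2,0,0.27]],"dr":[[0,0,0],[0,0,0],[0,0,0],[0,0,0],[0,0,0],[0,0,0],[0,0,0],[0,0,0],[0,0,0],[0,0,0]]}' 0.8
python3 -m creep '{"delta_pos":[[0.4,0,0],[0.8,0,0],[1.2,0,0],[1.2,0,0],[1.2,0,0]],"dr":[[0,0,0],[0,0,0],[0,0,0],[0,0,0],[0,0,0]]}'
python3 - <<'E'
from h import *
togo([.538,-.134,.097],-96.6)
E
```

```text
clock: 14.85
position: [0.5375, -0.134, 0.1085]
ee_rot: [0.042, -0.705, 0.042, 0.706]
contact_force: [0.2, -0.8, 0.1]
width: 0.0766
clock: 15.35
position: [0.5379, -0.1342, 0.0972]
ee_rot: [0.042, -0.706, 0.042, 0.706]
contact_force: [-0.5, -0.9, 0.4]
width: 0.0768
 shift cm [ 0.02 -0.02 -0.01] rv [-0.003  0.    -0.   ]
 shift cm [ 0.02 -0.02 -0.01] rv [ 3.139 -0.    -0.   ]
```

```bash
python3 -m creep '{"delta_pos":[[0,0,0],[0,0,0],[0,0,0],[0,0,0],[0,0,0],[0,0,0]],"dr":[[0,0,0],[0,0,0],[0,0,0],[0,0,0],[0,0,0],[0,0,0]]}' -1 40
python3 -m creep '{"delta_pos":[[-0.1,0,0],[-0.3,0,0],[-0.6,0,0],[-0.9,0,0],[-1.2,0,0],[-1.2,0,0]],"dr":[[0,0,0],[0,0,0],[0,0,0],[0,0,0],[0,0,0],[0,0,0]]}'
```

```text
clock: 15.95
position: [0.5381, -0.1344, 0.098]
ee_rot: [-0.042, 0.706, -0.042, -0.706]
contact_force: [-1.6, -0.5, 5.9]
width: 0.0489
clock: 16.55
position: [0.5383, -0.1343, 0.1098]
ee_rot: [-0.042, 0.706, -0.042, -0.706]
contact_force: [0.0, 0.5, -0.9]
width: 0.0486
```

```bash
python3 -m creep '{"delta_pos":[[-0.5,0,0],[-1.2,0,0],[-2,0,0],[-3,0,0],[-4,0,0],[-5,0,0],[-6,0,0],[-7,0,0],[-8,0,0],[-8.6,0,0]],"dr":[[0,0,0],[0,0,0],[0,0,0],[0,0,0],[0,0,0],[0,0,0],[0,0,0],[0,0,0],[0,0,0],[0,0,0]]}'
python3 -m creep '{"delta_pos":[[0,0,0],[0,0,0],[0,0,0],[0,0,0],[0,0,0]],"dr":[[0,0,0],[0,0,0],[0,0,0],[0,0,0],[0,0,0]]}'
python3 - <<'E'
from fit import *
s=manip.get_state();S=grab('scene');T=grab('top');B=cloud(S)
print(s['position'],abs(s['qd']).max())
dz=s['position'][2]-.098
print('outer skirt',fit(B,.051,.082+dz,.095+dz,[.538,-.134],.008),'knob',fit(B,.011,.116,.137,[.538,-.134],.004),'tin',fit(B,.042,.03,.078,[.538,-.134],.006))
o=np.zeros((600,800,3),np.uint8)
o[:360,:400]=cv2.resize(T['pixels'][160:250,340:440],None,fx=4,fy=4,interpolation=2)
o[:,400:]=cv2.resize(S['pixels'][80:230,315:415],None,fx=4,fy=4,interpolation=2)
cv2.imwrite('pics/c8.png',o)
E
```

```text
clock: 17.55
position: [0.5383, -0.1343, 0.1965]
ee_rot: [-0.042, 0.706, -0.042, -0.705]
contact_force: [-0.4, 0.6, -1.4]
width: 0.049
clock: 18.05
position: [0.5377, -0.1341, 0.1949]
ee_rot: [0.042, -0.706, 0.042, 0.706]
contact_force: [-0.7, -0.0, -1.7]
width: 0.0488
[ 0.53771853 -0.13412161  0.19485869] 0.0032922162447954536
outer skirt (array([ 0.5379, -0.1339]), 182, np.float64(0.0008)) knob (array([ 0.5385, -0.1341]), 57, np.float64(0.0009)) tin (array([ 0.5387, -0.1336]), 429, np.float64(0.0008))
```

View pics/c8.png

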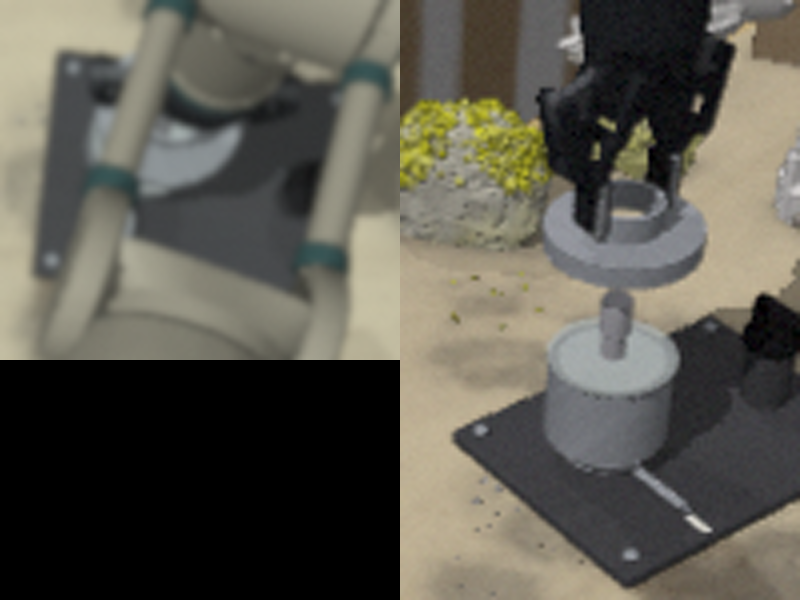

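The scene crop shows the outer lid held level about 10 cm above where it sat. The inner lid is seated flat on the tin (crop about (613,350)), and the pointer is at the mark. I'm handing in.

```bash
python3 -c "
from rig import manip
print(manip.sign_off())"
```

```text
the job is handed in; nothing more can be done
None
```

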